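# Weigh out the chocolate slab on the shop balance

### The arm

A 6-joint arm with a two-finger parallel gripper is mounted at the origin on the work surface. World frame = base frame: x ahead of the robot, y to its left, z up, the work surface at z = 0. Lengths are in mm, angles in rad, forces in N, time in s.
With the tool pointing down it reaches from about 275 to 1000 mm from the base axis. Payload 8.4 kg.
Tool frame: the origin (TCP) lies at the very end of the fingers, on their centre line; the grasp point (between the pads) lies r.hold_point_z behind it (r.hold_point_z is the distance from the TCP to the grasp point, in mm); x points along the fingers, z is the direction in which the jaws open and shut, and the axes are right-handed (so a half turn about x gives the same grasp; the last joint's range is limited). The gripper opens to 85 mm and grips with 20 to 120 N. Pads are 22 mm wide; open, the fingers measure 114 mm over their backs; the gripper's body (76 mm by 85 mm) begins 54 mm behind the grasp point. The pads swing forward as they close: fully open they stand 13 mm farther back than shut.
Start: joints at [-1.338, 0.353, 1.633, -0, 1.155, -0.002], TCP at [145.404, -607.853, 206.781] pointing down, gripper open.
Joint ranges: [-2.63, 2.63], [-0.92, 2.1], [0.06, 2.66], [-1.3, 4.44], [0, 2.69], [-3.02, 3.02]. Speed limits (rad/s): [2.22, 2.22, 2.79, 3.14, 3.14, 3.14].

### API

Orientations are given as [roll, pitch, yaw] about the fixed x, y, z axes, in that order (R = Rz(yaw) Ry(pitch) Rx(roll)).
In Python, from rig import r gives the robot as it stands.
- The arm moves only by the tool jog_arm, never from a script. Its argument "series" is a list of rows, each a list of 7 numbers: the turn, a rotation vector about the tool's x, y, z in degrees, then the shift along the tool's x, y, z in cm, then the opening, from 0 (shut) to 1 (fully open). In form: [[wx, wy, wz, tx, ty, tz, fingers], ...]. A call has 1 to 20 rows; each row shifts and turns the commanded pose from where the row before left it, along the tool's axes as they then stand; what a row does not reach is not made up. A row lasts 1/10 s, in which the tool goes at most 50 mm and 8.59 degrees, less where a joint would pass 70% of its speed; a pose out of reach is approached as far as the arm can. A call with a gripper value outside its range is refused whole. The fingers move at their own pace and stop on an object; "force" is the grip in N (left out, the last holds). Time passes only in rows, so rows that do not move let the fingers close. It gives the time, the measured TCP pose, the force and the opening at its end, in the units of the state.
- r.sense(): the state, without advancing time (a new reading comes with each control period).
- r.grab_frame(name): name is "scene" or "top"; returns (picture, depth): 420x560x3 uint8, red, green, blue; 420x560 float32, mm along the optical axis (not along the pixel's ray), 0 where there is no reading.
- r.get_calibration(name): a dict with "mtx" (3x3 intrinsics, pixels), "position" and "rotation" of the camera in the world. Camera axes: x right, y down, z forward; pixel columns grow to the right and rows downward; lengths in mm; the calibration is good to about 2 mm. A picture is of the moment at which its call begins. get_calibration takes no time and is no camera call.
- r.sign_off(): hands the job in, once; it reports no verdict.
The state is a dict: "clock": time; "qpos": joint angles; "qvel": joint speeds; "joint_efforts": joint torques, N m; "eef_pos": TCP position; "tcp_rot": TCP orientation; "contact_force": force on the tool from outside, world axes, zero at the start; "wrist_torque": the same for the moment, N m; "opening": opening from 0.0 (shut) to 1.0 (fully open).
Only numpy, scipy, OpenCV 4.12 (cv2) and the standard library are available. Lean on these libraries where they do the work, as an engineer would, in place of code of your own. Each camera call takes 0.05 s, during which the arm holds its last target.

### The job

The chocolate slab on the balance weighs 800 g, but only a 500 g weight stands against it. From the four weights on the counter take the 200 g and the 100 g one and stand them upright on the pan with the 500 g weight, so that the beam comes level and stays so.

Things in the scene. Friction and masses are not known exactly. Their poses are not given: they have to be found in the camera images.
- w200 (a point): The 200 g weight: upright steel cylinder with neck and knob, 28 mm diameter, 50 high, straight sides up to 35. Second largest of the four like weights in a row on the counter before the balance, in any order, about 90 to 170 mm apart (diameter x height: 50 g 17 x 31, 100 g 22 x 40, 200 g 28 x 50, 500 g 38 x 66 mm). The point is its centre, half-way up; z is up along its axis.
- w100 (a point): The 100 g weight, of the same make: upright steel cylinder with neck and knob, 22 mm diameter, 40 mm high, straight sides up to 28 mm. Second smallest of the four in the row. The point is its centre, half-way up (20 mm above its foot); z is up along its axis.
- pan_left (a point): Round aluminium pan of the balance, at its left (+y) end; the pans' middles are 260 mm apart. Outer diameter 172 mm, free inside 164 mm, rim 5 mm above the floor. The point is the middle of its floor (upper face). It stays horizontal and moves up and down only: floor 80 mm above the counter when level, 88 fully up, 72 fully down. At first the pan with the slab is fully down, the other fully up.
- pan_right (a point): Round aluminium pan of the balance, at its right (-y) end; the pans' middles are 260 mm apart. Outer diameter 172 mm, free inside 164 mm, rim 5 mm above the floor. The point is the middle of its floor (upper face). It stays horizontal and moves up and down only: floor 80 mm above the counter when level, 88 fully up, 72 fully down. 
- beam (a joint): Tilt of the beam of the white two-pan counter balance, rad: 0 level, +0.06 left pan fully up, -0.06 right pan fully up. Either pan holds the dark slab (85 x 120 x 60 mm), the other a 500 g weight (38 x 66 mm) within 8 mm of its middle. It settles within 2 s of a change of load; 50 g amiss sends it to or near its stop.
Not all that is in view belongs to the job. Leave any green or red look-alike of the part that bears w100 alone.

How it is judged:
By the outcome, as a careful person would: the job done as asked, in the order asked, and still so for the second after the job is handed in, with the robot touching nothing.
It also fails if it takes over 64 s, if anything falls off the work surface, if the arm or the gripper's body presses on something with over 40 N, if the wrist force passes 120 N, or if a joint passes its speed limit or range.

## Working session

There is one attempt and no reset: what is moved stays moved. The work goes in short steps, Python scripts to look and compute and a tool call to move; the robot and the scene stay as the last step left them, time stands still between calls to the robot, and variables do not carry over. Pictures are saved under pics/ and viewed, and the job is handed in when it is done.

Besides the shell and the picture viewer there is one more tool, called by a JSON object that holds its "api" and its "payload". jog_arm: Moves the arm, as the interface text tells. Its arguments: {"type":"object","properties":{"series":{"type":"array"},"force":{"type":"number"}},"required":["series"]}

```bash
ls; mkdir -p pics
python3 - <<'E'
from rig import r
import cv2,numpy as np
print(r.sense(), r.hold_point_z)
for n in("scene","top"):
    p,d=r.grab_frame(n); cv2.imwrite(f"pics/{n}0.png",p[:,:,::-1]); np.save(f"{n}0d.npy",d); np.save(f"{n}0.npy",p)
    print(n,r.get_calibration(n))
E
```

```text
pics
{'clock': 0.0, 'qpos': array([-1.33837305e+00,  3.53718556e-01,  1.63417036e+00, -1.65096182e-05,
        1.15519297e+00, -2.43645838e-03]), 'qvel': array([-0.00054831,  0.00121585, -0.00207615, -0.00085609,  0.00215269,
       -0.00021266]), 'joint_efforts': array([-2.93509016e-03, -6.05257201e+01, -3.42064941e+01, -1.60723744e-04,
        9.47237480e-03,  1.43500461e-05]), 'eef_pos': array([ 145.29051128, -607.32652829,  206.00223796]), 'tcp_rot': array([-3.13389388,  1.56930702,  1.81336151]), 'contact_force': array([-0.07244982,  0.10095272, -0.42725716]), 'wrist_torque': array([-0.01141574,  0.0223255 ,  0.03128586]), 'opening': 0.9993214980977437} 18.700000000000003
scene {'mtx': array([[490.28974815,   0.        , 275.18499012],
       [  0.        , 490.28974815, 218.35351095],
       [  0.        ,   0.        ,   1.        ]]), 'position': array([874.03145044, 270.38942485, 697.28362936]), 'rotation': array([-2.51982166,  0.00580938,  2.20030058])}
top {'mtx': array([[486.30168445,   0.        , 278.16366722],
       [  0.        , 486.30168445, 207.94802591],
       [  0.        ,   0.        ,   1.        ]]), 'position': array([318.89709514,  17.76765216, 930.76497533]), 'rotation': array([-2.92634127e+00, -2.64014071e-03, -1.57147988e+00])}
```

View pics/scene0.png

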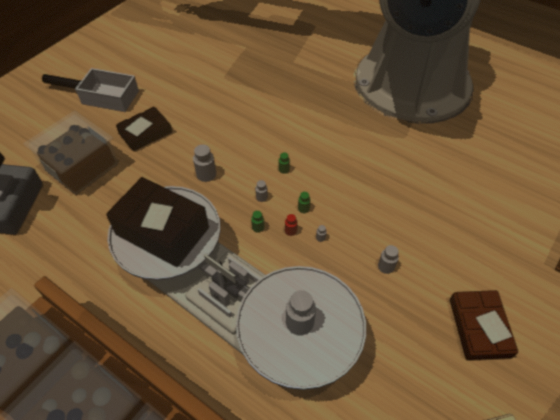

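View pics/top0.png

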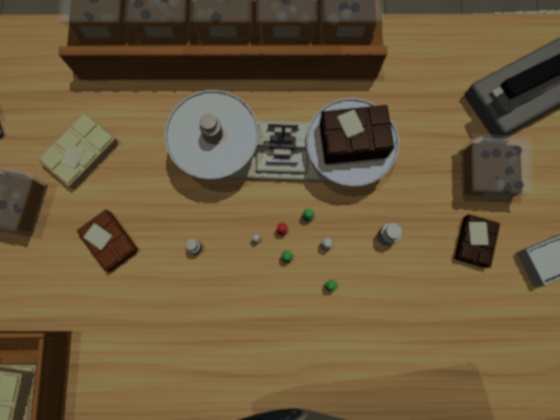

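The left pan (top view, about (212,137)) holds the 500 g weight, and the right pan holds the slab. In the row, left to right, I see 200 g (193,246), 50 g (257,239), 100 g (327,244) and 500 g (390,234). The green and red look-alikes are at (308,215), (287,256), (330,286) and (282,229). Next I'll measure them.

```bash
cat > h.py <<'E'
import numpy as np,cv2
from scipy.spatial.transform import Rotation as R
from rig import r
def rot(v):
    v=np.asarray(v,float); return v if v.shape==(3,3) else R.from_euler('xyz',v).as_matrix()
def cam(n):
    c=r.get_calibration(n); return c["mtx"],np.array(c["position"]),rot(c["rotation"])
def ray(n,u,v,z):
    K,p,M=cam(n); d=M@np.linalg.solve(K,[u,v,1.]); return p+d*(z-p[2])/d[2]
def pt(n,d):
    K,p,M=cam(n); v,u=np.mgrid[:d.shape[0],:d.shape[1]]
    q=np.stack([(u-K[0,2])/K[0,0]*d,(v-K[1,2])/K[1,1]*d,d],-1); return q@M.T+p
def proj(n,P):
    K,p,M=cam(n); q=K@(M.T@(np.asarray(P,float)-p)); return q[:2]/q[2]
E
python3 - <<'E'
from h import *
for n in("top","scene"):
    p=np.load(n+"0.npy");d=np.load(n+"0d.npy");P=pt(n,d)
    print(n,"counter z",np.median(P[300:330,100:200,2]))
    hsv=cv2.cvtColor(p,cv2.COLOR_RGB2HSV)
    # cluster: points above counter
    z=P[...,2]; m=((d>0)&(z>8)&(z<75)&(P[...,0]>150)&(P[...,0]<520)&(abs(P[...,1])<300)).astype(np.uint8)
    k,l,s,c=cv2.connectedComponentsWithStats(m)
    for i in range(1,k):
        if s[i,4]<25 or s[i,4]>1500: continue
        q=P[l==i]; h=np.percentile(q[:,2],98); t=q[q[:,2]>h-4]
        print(s[i,:5],"zmax",h.round(1),"topc",t.mean(0).round(1),"rng",(q[:,:2].min(0)).round(),q[:,:2].max(0).round(),"S,H",np.median(hsv[l==i],axis=0))
    # knob of 500 on pan & pan
    for a,b in((85,160),):
        m=((d>0)&(z>135)&(z<165)&(P[...,0]>380)&(P[...,1]>0)&(P[...,1]<300)&(P[...,0]<600))
        print("500 knob",P[m].mean(0),m.sum())
    m=((d>0)&(z>83)&(z<98)&(P[...,0]>330)&(P[...,1]>30)&(P[...,1]<300)&(P[...,0]<600)).astype(np.uint8)
    k,l,s,c=cv2.connectedComponentsWithStats(m); i=1+np.argmax(s[1:,4]); q=P[l==i]
    print("pan",(q.min(0)+q.max(0))/2,q.max(0)-q.min(0),np.median(q[:,2]))
    hull=cv2.convexHull(np.argwhere(l==i)[:,::-1].astype(np.int32)); hp=np.array([ray(n,u,v,92)[:2] for u,v in hull[:,0]]).astype(np.float32)
    print("panfit",cv2.fitEllipse(hp))
s=r.sense();print(rot(s["tcp_rot"]).round(3))
b=cv2.resize(np.load("top0.npy")[190:310,170:420,::-1],None,fx=3.2,fy=3.2,interpolation=2);cv2.imwrite("pics/c.png",b)
E
```

```text
top counter z 0.15168358018780737
[303 208  11  13 118] zmax 42.6 topc [506.3 -41.5  40.6] rng [496. -51.] [516. -32.] S,H [ 62.  135.   96.5]
[277 222  11  13 118] zmax 43.1 topc [478.    8.1  41. ] rng [468.  -2.] [489.  17.] S,H [  2. 190. 123.]
[378 222  24  23 421] zmax 69.1 topc [ 466.6 -193.    67. ] rng [ 448. -211.] [ 486. -175.] S,H [ 30.  21. 122.]
[252 233   9  10  71] zmax 33.9 topc [461.   57.2  32. ] rng [453.  50.] [469.  65.] S,H [ 21.  32. 122.]
[125 236  13  22 182] zmax 34.0 topc [442.2 295.3  32. ] rng [425. 282.] [464. 300.] S,H [ 11.  180.   58.5]
[321 237  12  13 122] zmax 43.4 topc [449.9 -76.3  41. ] rng [439. -85.] [460. -66.] S,H [ 25.   26.  124.5]
[185 238  18  16 211] zmax 52.5 topc [444.9 174.3  50.4] rng [431. 160.] [458. 188.] S,H [ 21.  29. 114.]
[281 250  12  13 114] zmax 42.6 topc [426.2  -0.9  40.6] rng [416. -11.] [436.  10.] S,H [ 61.5 137.  102. ]
[325 279  13  12 123] zmax 42.7 topc [371.8 -82.5  40.7] rng [362. -93.] [382. -72.] S,H [ 62. 136. 103.]
500 knob [nan nan nan] 0
pan [578.52013283 137.1827307   89.69614084] [ 42.9060867  145.62555
[... 812 characters left out ...]
.]
[316 225  11  15 120] zmax 32.0 topc [460.7  59.5  30. ] rng [453.  52.] [470.  68.] S,H [16.  60.  92.5]
[379 245  20  27 395] zmax 50.4 topc [445.3 176.7  49. ] rng [434. 163.] [460. 190.] S,H [16. 57. 89.]
[450 291  17  22 190] zmax 32.6 topc [442.9 295.8  30.8] rng [427. 284.] [462. 300.] S,H [ 12. 191.  58.]
500 knob [nan nan nan] 0
pan [578.1187698  138.36978677  89.06748232] [ 43.68622514 145.8373508   11.11858977] 87.40534370179085
panfit ((587.3701782226562, 138.38778686523438), (57.04732131958008, 142.011474609375), 0.10963379591703415)
[[-0.     0.973  0.233]
 [ 0.001  0.233 -0.973]
 [-1.    -0.    -0.001]]<stdin>:16: RuntimeWarning: Mean of empty slice.
  ret = um.true_divide(
```

View pics/c.png

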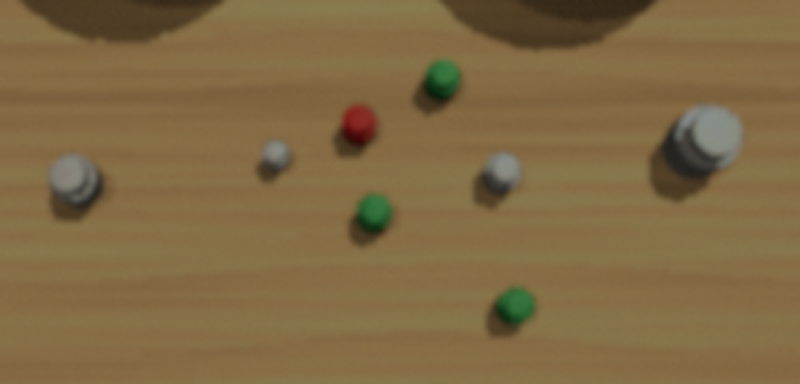

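The crop confirms 200 g at (75,180) and 100 g at (502,172). That puts w200 near (445,175.5) and w100 near (449.7,-75). My x limit cut the pan off, so I'll measure it again.

Run:
```python
from h import *
for n in("top","scene"):
    d=np.load(n+"0d.npy");P=pt(n,d);z=P[...,2]
    B=(d>0)&(P[...,0]>480)&(P[...,0]<800)&(P[...,1]>30)&(P[...,1]<260)
    q=P[B&(z>84)&(z<97)]
    xy=q[:,:2].astype(np.float32); print(n,"pan circ",cv2.minEnclosingCircle(xy),np.median(q[:,2]),np.percentile(xy,[.2,99.8],axis=0))
    t=P[B&(z>148)&(z<165)]; print("knob",t.mean(0),len(t),t.max(0))
    b=P[B&(z>100)&(z<165)]; print("500 rng",b.min(0),b.max(0))
    B=(d>0)&(P[...,0]>480)&(P[...,0]<800)&(P[...,1]<-30)&(P[...,1]>-260)
    b=P[B&(z>90)&(z<165)]; print("slab",b.min(0),b.max(0))
```

```text
top pan circ ((703.931640625, 145.39334106445312), 147.51910400390625) 88.3952704899121 [[558.65132874  36.31017138]
 [798.3753772  254.0624892 ]]
knob [640.85845742 134.49031293 153.71592993] 214 [655.15798787 148.42537401 157.44410602]
500 rng [622.55094899  30.0849129  100.00792676] [799.96258109 259.32833179 157.44410602]
slab [ 588.04975835 -189.71614838   90.00025707] [799.98843315 -31.33311285 137.64763995]
scene pan circ ((684.6475219726562, 109.57921600341797), 136.91407775878906) 87.32311934974899 [[558.62878271  54.90380411]
 [795.21565234 222.54895343]]
knob [642.12809622 137.00671094 152.80219052] 401 [655.32970796 150.52114258 155.4657803 ]
500 rng [623.4003574   30.09126293 100.00498341] [799.92985736 155.2777712  155.4657803 ]
slab [ 588.54151465 -187.35252387   90.00233865] [799.98102455 -30.20430996 136.15203714]
```

Measured positions: pan_left centre about (644,138), 500 g on it at (641.5,136), floor at z about 88. Plan: turn the jaws to open along world x, so tool x is down, y is +y and z is +x. Then pick up w200 and set it on the +y side of the pan at about (643,188). After that, w100 goes on the -y side.

{"api": "jog_arm", "payload": {"series": [[-8.5,0,0,0,0,0,1],[-8.5,0,0,0,0,0,1],[-8.5,0,0,0,0,0,1],[-8.5,0,0,0,0,0,1],[-8.5,0,0,0,0,0,1],[-8.5,0,0,0,0,0,1],[-8.5,0,0,0,0,0,1],[-8.5,0,0,0,0,0,1],[-8.5,0,0,0,0,0,1],[0,0,0,0,0,0,0.7]], "force": 40}}

```text
clock: 1.1
eef_pos: [145.3, -607.6, 206.4]
tcp_rot: [1.856, 1.57, 1.857]
contact_force: [-0.0, 0.3, -0.9]
opening: 0.858
```

{"api": "jog_arm", "payload": {"series": [[0,0,0,0,4.3,1.65,0.7],[0,0,0,0,4.3,1.65,0.7],[0,0,0,0,4.3,1.65,0.7],[0,0,0,0,4.3,1.65,0.7],[0,0,0,0,4.3,1.65,0.7],[0,0,0,0,4.3,1.65,0.7],[0,0,0,0,4.3,1.65,0.7],[0,0,0,0,4.3,1.65,0.7],[0,0,0,0,4.3,1.65,0.7],[0,0,0,0,4.3,1.65,0.7],[0,0,0,0,4.3,1.65,0.7],[0,0,0,0,4.3,1.65,0.7],[0,0,0,0,4.3,1.65,0.7],[0,0,0,0,4.3,1.65,0.7],[0,0,0,0,4.3,1.65,0.7],[0,0,0,0,4.3,1.65,0.7],[0,0,0,0,4.3,1.65,0.7],[0,0,0,0,4.3,1.65,0.7],[0,0,0,0,0,0,0.7],[0,0,0,0,0,0,0.7]]}}

```text
clock: 3.1
eef_pos: [442.7, 166.5, 206.3]
tcp_rot: [-2.607, 1.57, -2.609]
contact_force: [-0.0, 0.3, 0.5]
opening: 0.7
```

Run:
```python
from h import *
s=r.sense();print(s["clock"],s["eef_pos"],rot(s["tcp_rot"]).round(4),s["opening"],s["qpos"],s["contact_force"])
```

```text
3.1 [442.66753143 166.5086301  206.31825001] [[-1.1e-03  2.1e-03  1.0e+00]
 [-6.0e-04  1.0e+00 -2.1e-03]
 [-1.0e+00 -6.0e-04 -1.1e-03]] 0.6997574282544501 [ 3.56778038e-01  1.15031186e-01  1.94718712e+00 -2.52032514e-04
  1.08062812e+00  3.58957084e-01] [-0.03208955  0.33917537  0.47140138]
```

{"api": "jog_arm", "payload": {"series": [[0,0,0,4,0.9,0.24,0.7],[0,0,0,4,0,0,0.7],[0,0,0,4,0,0,0.7],[0,0,0,3,0,0,0.7],[0,0,0,2,0,0,0.7],[0,0,0,1.5,0,0,0.7],[0,0,0,1,0,0,0.7],[0,0,0,0.5,0,0,0.7],[0,0,0,0,0,0,0.7],[0,0,0,0,0,0,0.7]]}}

```text
clock: 4.1
eef_pos: [445.9, 174.8, 7.4]
tcp_rot: [0.348, 1.57, 0.347]
contact_force: [0.2, -0.1, -0.4]
opening: 0.698
```

Run:
```python
from h import *
p,d=r.grab_frame("scene"); cv2.imwrite("pics/s1.png",cv2.resize(p[140:340,260:500,::-1],None,fx=3,fy=3))
```

```text
(no output)
```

View pics/s1.png

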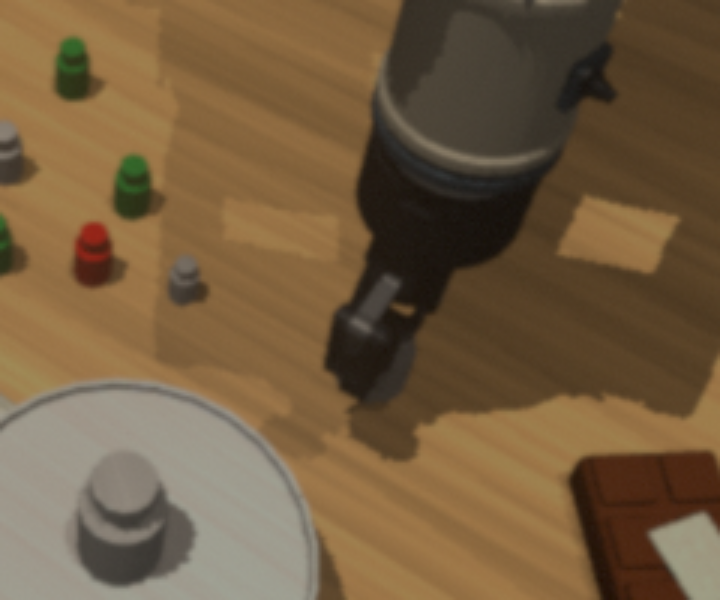

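The finger is in front of the 200 g weight at about (365,360) in the crop, and nothing else is close. Now I'll close on it.

{"api": "jog_arm", "payload": {"series": [[0,0,0,0,0,0,0],[0,0,0,0,0,0,0],[0,0,0,0,0,0,0],[0,0,0,0,0,0,0],[0,0,0,0,0,0,0],[0,0,0,0,0,0,0],[0,0,0,0,0,0,0],[0,0,0,0,0,0,0],[0,0,0,0,0,0,0],[0,0,0,0,0,0,0]], "force": 40}}

```text
clock: 5.15
eef_pos: [445.6, 175.1, 7.3]
tcp_rot: [0.523, 1.57, 0.523]
contact_force: [-2.1, -0.3, 6.8]
opening: 0.291
```

{"api": "jog_arm", "payload": {"series": [[0,0,0,-0.5,0,0,0],[0,0,0,-1,0,0,0],[0,0,0,-2,0,0,0],[0,0,0,-3,0,0,0],[0,0,0,-3,0,0,0],[0,0,0,-3,0,0,0],[0,0,0,-3,0,0,0],[0,0,0,-1.5,0,0,0],[0,0,0,0,0,0,0],[0,0,0,0,0,0,0]]}}

```text
clock: 6.15
eef_pos: [445.2, 174.8, 176.8]
tcp_rot: [0.387, 1.57, 0.387]
contact_force: [-0.6, 0.4, -2.4]
opening: 0.288
```

Run:
```python
from h import *
print(r.sense()["eef_pos"],r.sense()["opening"])
for n in("scene","top"):
    p,d=r.grab_frame(n); cv2.imwrite(f"pics/{n}2.png",p[:,:,::-1]);P=pt(n,d);np.save(n+"2d.npy",d)
    z=P[...,2];m=(d>0)&(z>84)&(z<97)&(P[...,0]>540)&(P[...,0]<735)&(P[...,1]>40)&(P[...,1]<235)
    k,l,s,c=cv2.connectedComponentsWithStats(m.astype(np.uint8));i=1+np.argmax(s[1:,4])
    q=P[l==i]; print(n,np.percentile(q,[0,.5,99.5,100],axis=0).round(1), cv2.minEnclosingCircle(q[:,:2].astype(np.float32)))
```

```text
[445.17438805 174.80284376 176.790595  ] 0.2883514129900555
scene [[556.5  53.1  84.1]
 [559.6  56.5  84.5]
 [725.2 221.2  93.9]
 [727.8 224.3  96.6]] ((641.58544921875, 138.87725830078125), 86.18894958496094)
top [[557.   52.   84. ]
 [559.4  55.6  84.5]
 [725.5 216.6  95.4]
 [728.1 220.5  97. ]] ((642.9360961914062, 137.2124786376953), 86.31920623779297)
```

View pics/scene2.png

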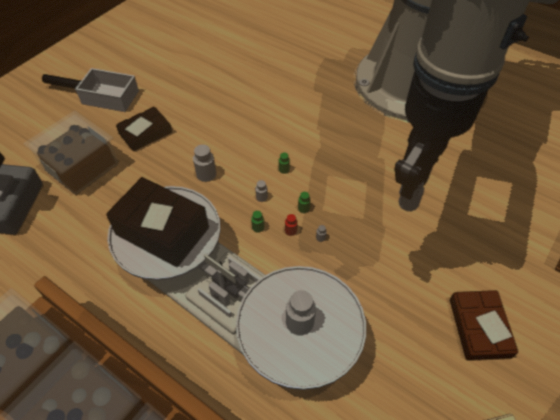

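The weight came up with the gripper, seen below the fingers at (410,195). I'll check where its foot is and whether it hangs straight before placing it.

Run:
```python
from h import *
d=np.load("scene2d.npy");P=pt("scene",d)
m=(d>0)&(P[...,2]>120)&(P[...,2]<215)&(abs(P[...,0]-445)<60)&(abs(P[...,1]-175)<40)
q=P[m]
for z in range(160,215,4):
    t=q[(q[:,2]>=z)&(q[:,2]<z+4)]
    if len(t): print(z,len(t),t.min(0).round(1),t.max(0).round(1))
p=cv2.imread("pics/scene2.png");cv2.imwrite("pics/c2.png",cv2.resize(p[120:240,350:490],None,fx=4.5,fy=4.5,interpolation=2))
print(proj("scene",[445,175,169.5]))
```

```text
168 22 [445.4 166.4 168. ] [458.1 189.6 171.8]
172 45 [441.9 163.1 172.1] [459.1 190.  175.9]
176 39 [442.  166.7 176.3] [458.9 189.8 180. ]
180 34 [443.  164.2 180.1] [459.2 189.6 183.9]
184 41 [443.4 163.8 184.1] [459.5 189.9 188. ]
188 32 [444.  169.7 188.2] [459.4 189.8 191.8]
192 21 [443.1 173.  192.1] [459.5 189.6 196. ]
196 14 [442.6 169.6 196.1] [462.9 189.8 199.6]
200 43 [432.6 164.4 200.5] [464.9 189.7 204. ]
204 35 [428.9 165.3 204.1] [469.1 188.7 207.9]
208 37 [428.6 164.  208.1] [470.9 186.4 211.8]
212 43 [426.5 165.3 212.1] [472.  186.4 214.5]
[407.24463598 203.02931149]
```

View pics/c2.png

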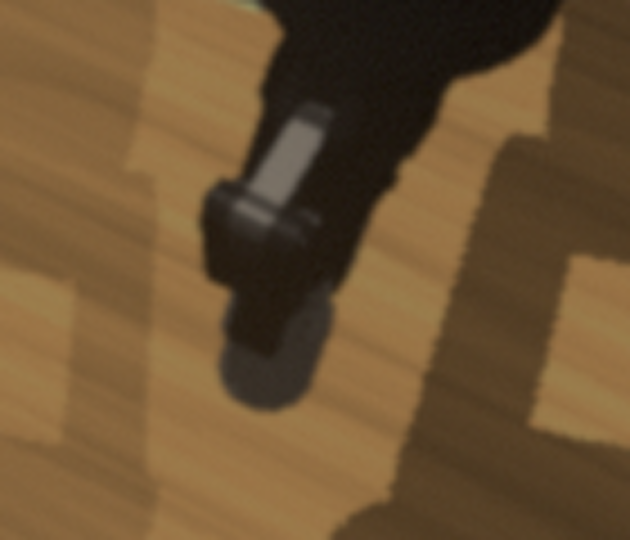

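The weight hangs straight, foot at z about 169, i.e. TCP − 7.3. Next I carry it to (643,189) over the pan.

{"api": "jog_arm", "payload": {"series": [[0,0,0,0,0.1,1,0],[0,0,0,0,0.1,1.8,0],[0,0,0,0,0.2,2.5,0],[0,0,0,0,0.2,3,0],[0,0,0,0,0.2,3,0],[0,0,0,0,0.2,3,0],[0,0,0,0,0.2,2.5,0],[0,0,0,0,0.1,1.8,0],[0,0,0,0,0.1,1.2,0],[0,0,0,0,0,0,0],[0,0,0,1,0,0,0],[0,0,0,2,0,0,0],[0,0,0,2,0,0,0],[0,0,0,1.5,0,0,0],[0,0,0,0.8,0,0,0],[0,0,0,0.4,0,0,0],[0,0,0,0,0,0,0],[0,0,0,0,0,0,0],[0,0,0,0,0,0,0]]}}

```text
clock: 8.15
eef_pos: [644.0, 188.9, 100.7]
tcp_rot: [0.283, 1.569, 0.282]
contact_force: [-0.4, 0.6, -2.5]
opening: 0.291
```

Run:
```python
from h import *
s=r.sense();print(s["eef_pos"],s["contact_force"],s["opening"])
p,d=r.grab_frame("scene"); cv2.imwrite("pics/s3.png",cv2.resize(p[200:410,220:480,::-1],None,fx=2.8,fy=2.8))
```

```text
[644.04762487 188.90878569 100.67288086] [-0.38467335  0.57880471 -2.53938531] 0.2906279539993901
```

View pics/s3.png

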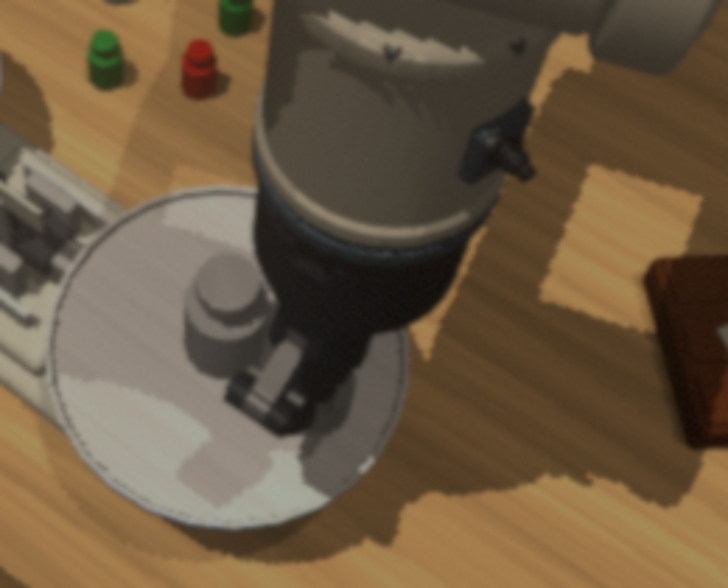

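The weight hangs inside the rim at about (320,400) in the crop, roughly 5 mm above the floor and clear of the 500 g weight. Now I'll lower it gently.

{"api": "jog_arm", "payload": {"series": [[0,0,0,0.2,0,0,0],[0,0,0,0.2,0,0,0],[0,0,0,0.1,0,0,0],[0,0,0,0.05,0,0,0],[0,0,0,0,0,0,0],[0,0,0,0,0,0,0],[0,0,0,0,0,0,0]]}}

```text
clock: 8.9
eef_pos: [643.6, 188.7, 94.4]
tcp_rot: [0.314, 1.571, 0.313]
contact_force: [-0.2, -0.3, 0.7]
opening: 0.285
```

The force changed by +3.2 N, so the weight is standing on the pan. I release it by opening in steps, then rise.

{"api": "jog_arm", "payload": {"series": [[0,0,0,0,0,0,0.33],[0,0,0,0,0,0,0.37],[0,0,0,0,0,0,0.42],[0,0,0,0,0,0,0.5],[0,0,0,0,0,0,0.58],[0,0,0,0,0,0,0.58],[0,0,0,-0.5,0,0,0.58],[0,0,0,-1,0,0,0.58],[0,0,0,-2,0,0,0.58],[0,0,0,-3,0,0,0.58],[0,0,0,-3,0,0,0.58],[0,0,0,-2,0,0,0.58],[0,0,0,0,0,0,0.58],[0,0,0,0,0,0,0.58]]}}

```text
clock: 10.3
eef_pos: [643.6, 188.8, 209.9]
tcp_rot: [0.304, 1.57, 0.303]
contact_force: [-0.9, -0.5, 0.1]
opening: 0.583
```

{"api": "jog_arm", "payload": {"series": [[0,0,0,0,-1.5,-1,0.6],[0,0,0,0,-2.5,-1.8,0.6],[0,0,0,0,-3,-2.3,0.6],[0,0,0,0,-3,-2.3,0.6],[0,0,0,0,-3,-2.3,0.6],[0,0,0,0,-3,-2.3,0.6],[0,0,0,0,-3,-2.3,0.6],[0,0,0,0,-3,-2.3,0.6],[0,0,0,0,-3,-2,0.6],[0,0,0,0,-1.4,-0.8,0.6],[0,0,0,0,0,0,0.6],[0,0,0,0,0,0,0.6]]}}

```text
clock: 11.5
eef_pos: [448.9, -75.0, 208.6]
tcp_rot: [2.689, 1.57, 2.687]
contact_force: [0.6, 0.6, -0.1]
opening: 0.602
```

Run:
```python
from h import *
s=r.sense();print(s["clock"],s["eef_pos"],s["contact_force"],s["opening"])
p,d=r.grab_frame("scene"); cv2.imwrite("pics/s4.png",p[:,:,::-1])
P=pt("scene",d);z=P[...,2];m=(d>0)&(z>70)&(z<100)&(abs(P[...,0]-642)<75)&(abs(P[...,1]-138)<75)
print("pan z",np.median(z[m]))
m=(d>0)&(z>120)&(z<145)&(abs(P[...,0]-642)<30)&(abs(P[...,1]-190)<25);print(np.median(P[m],axis=0),P[m].max(0))
```

```text
11.5 [448.90621431 -74.99438532 208.62319043] [ 0.55941927  0.58387663 -0.12129573] 0.602491814644967
pan z 87.19763072707099
[645.72417146 191.20558716 135.33247741] [656.35506222 203.78490599 139.27335591]
```

View pics/s4.png

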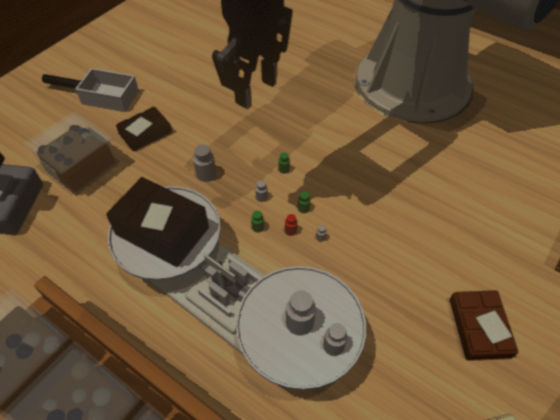

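The 200 g weight stands upright at (335,338), and the pan is still up at z about 87, as expected. Now I go down to the 100 g weight.

{"api": "jog_arm", "payload": {"series": [[0,0,0,2,0,0.08,0.6],[0,0,0,4,0,0,0.6],[0,0,0,4,0,0,0.6],[0,0,0,4,0,0,0.6],[0,0,0,3,0,0,0.6],[0,0,0,2,0,0,0.6],[0,0,0,1,0,0,0.6],[0,0,0,0.4,0,0,0.6],[0,0,0,0,0,0,0.6],[0,0,0,0,0,0,0.6]]}}

```text
clock: 12.55
eef_pos: [450.9, -75.1, 6.1]
tcp_rot: [-0.154, 1.569, -0.154]
contact_force: [0.1, -0.1, 0.5]
opening: 0.596
```

{"api": "jog_arm", "payload": {"series": [[0,0,0,0,0,0,0],[0,0,0,0,0,0,0],[0,0,0,0,0,0,0],[0,0,0,0,0,0,0],[0,0,0,0,0,0,0],[0,0,0,0,0,0,0],[0,0,0,0,0,0,0],[0,0,0,0,0,0,0],[0,0,0,0,0,0,0],[0,0,0,0,0,0,0]], "force": 30}}

```text
clock: 13.55
eef_pos: [450.5, -75.2, 5.8]
tcp_rot: [-0.154, 1.57, -0.155]
contact_force: [-0.6, -0.5, 6.4]
opening: 0.164
```

{"api": "jog_arm", "payload": {"series": [[0,0,0,-0.5,0,0,0],[0,0,0,-1,0,0,0],[0,0,0,-2,0,0,0],[0,0,0,-3,0,0,0],[0,0,0,-3,0,0,0],[0,0,0,-3,0,0,0],[0,0,0,-3,0,0,0],[0,0,0,-2,0,0,0],[0,0,0,0,0,0,0],[0,0,0,0,0,0,0]]}}

```text
clock: 14.55
eef_pos: [449.9, -75.1, 180.5]
tcp_rot: [-0.149, 1.57, -0.15]
contact_force: [0.5, -0.4, -0.3]
opening: 0.166
```

Run:
```python
from h import *
s=r.sense();print(s["clock"],s["eef_pos"],s["contact_force"],s["opening"])
p,d=r.grab_frame("scene"); cv2.imwrite("pics/s5.png",cv2.resize(p[60:260,160:380,::-1],None,fx=3,fy=3))
P=pt("scene",d)
m=(d>0)&(P[...,2]>120)&(P[...,2]<230)&(abs(P[...,0]-450)<60)&(abs(P[...,1]+75)<40)
q=P[m]
for z in range(160,215,4):
    t=q[(q[:,2]>=z)&(q[:,2]<z+4)]
    if len(t): print(z,len(t),t.min(0).round(1),t.max(0).round(1))
```

```text
14.55 [449.89889911 -75.0999291  180.54258266] [ 0.50362884 -0.43158869 -0.2687038 ] 0.16555584840825
172 8 [445.3 -75.7 175. ] [458.8 -64.4 175.9]
176 27 [446.5 -80.2 176.1] [459.6 -62.4 179.8]
180 25 [445.4 -79.6 180.6] [460.6 -63.6 184. ]
184 26 [443.8 -78.6 184.4] [459.8 -63.2 187.8]
188 24 [444.1 -82.4 188.1] [460.4 -63.2 191.7]
192 32 [442.2 -81.  192. ] [460.3 -63.  196. ]
196 28 [443.3 -78.5 196.2] [461.  -63.6 199.6]
200 31 [441.6 -70.  200.1] [457.5 -63.5 203.8]
204 13 [437.6 -80.8 204.8] [465.  -64.  207.8]
208 37 [438.6 -80.8 208. ] [469.6 -62.4 211.9]
212 56 [429.3 -80.6 212.1] [470.9 -62.2 216. ]
```

View pics/s5.png

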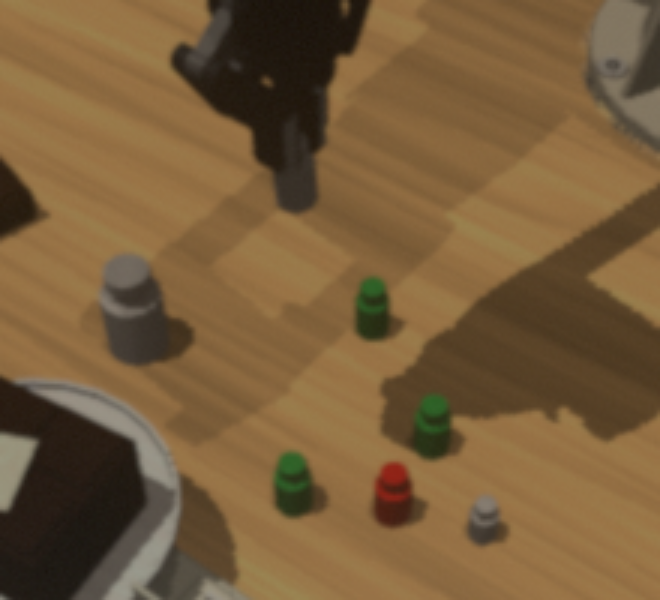

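The 100 g weight hangs straight, foot 5.8 mm below the TCP. The look-alikes haven't been touched. Carrying it to (642,88).

{"api": "jog_arm", "payload": {"series": [[0,0,0,0,1,1.2,0],[0,0,0,0,1.8,2.1,0],[0,0,0,0,2.2,2.6,0],[0,0,0,0,2.2,2.6,0],[0,0,0,0,2.2,2.6,0],[0,0,0,0,2.2,2.6,0],[0,0,0,0,2.2,2.6,0],[0,0,0,0,1.6,1.9,0],[0,0,0,0,0.9,1,0],[0,0,0,0,0,0,0],[0,0,0,1,0,0,0],[0,0,0,2,0,0,0],[0,0,0,2,0,0,0],[0,0,0,1.5,0,0,0],[0,0,0,1,0,0,0],[0,0,0,0.5,0,0,0],[0,0,0,0,0,0,0],[0,0,0,0,0,0,0],[0,0,0,0,0,0,0]]}}

```text
clock: 16.5
eef_pos: [642.8, 87.8, 101.2]
tcp_rot: [0.152, 1.569, 0.151]
contact_force: [-0.2, -0.2, -0.7]
opening: 0.167
```

Run:
```python
from h import *
s=r.sense();print(s["eef_pos"],s["contact_force"],s["opening"])
p,d=r.grab_frame("scene"); cv2.imwrite("pics/s6.png",cv2.resize(p[200:410,190:450,::-1],None,fx=2.8,fy=2.8))
```

```text
[642.78800755  87.83419272 101.16427218] [-0.24300388 -0.21883913 -0.65607688] 0.1672943939892189
```

View pics/s6.png

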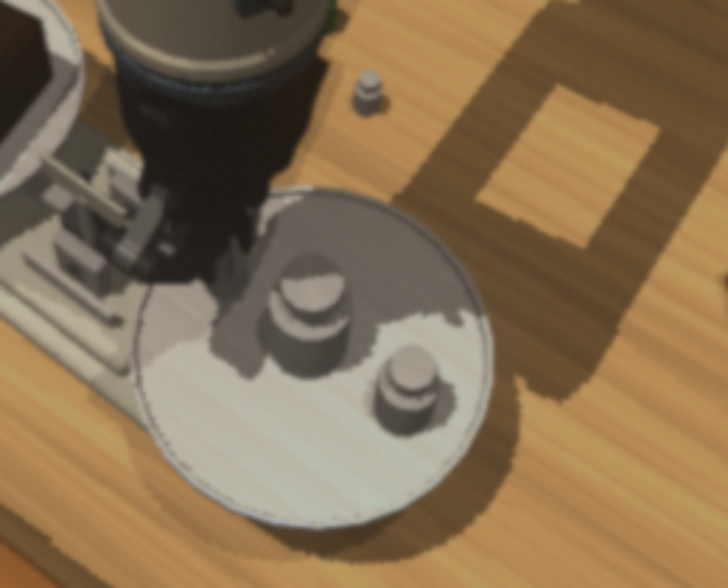

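The weight is over the pan's -y side at about (225,285) and clears the 500 g weight. I'll lower past contact and let the pan yield most of the way towards level.

{"api": "jog_arm", "payload": {"series": [[0,0,0,0.3,0,0,0],[0,0,0,0.3,0,0,0],[0,0,0,0.2,0,0,0],[0,0,0,0.1,0,0,0],[0,0,0,0.1,0,0,0],[0,0,0,0.1,0,0,0],[0,0,0,0.1,0,0,0],[0,0,0,0.1,0,0,0],[0,0,0,0,0,0,0],[0,0,0,0,0,0,0],[0,0,0,0,0,0,0],[0,0,0,0,0,0,0]]}}

```text
clock: 17.75
eef_pos: [642.1, 87.7, 87.3]
tcp_rot: [3.11, 1.571, 3.109]
contact_force: [-0.6, -1.2, 0.1]
opening: 0.173
```

Run:
```python
from h import *
s=r.sense();print(s["eef_pos"],s["contact_force"],s["opening"])
p,d=r.grab_frame("scene")
P=pt("scene",d);z=P[...,2];m=(d>0)&(z>65)&(z<100)&(abs(P[...,0]-670)<40)&(abs(P[...,1]-138)<50)
print("pan z",np.median(z[m]))
```

```text
[642.11790834  87.71919509  87.29459801] [-0.64030444 -1.17427743  0.06075358] 0.17299349875657385
pan z 80.61775972991268
```

The pan has followed down to about 81 mm, nearly level. I release gently.

{"api": "jog_arm", "payload": {"series": [[0,0,0,0,0,0,0.2],[0,0,0,0,0,0,0.22],[0,0,0,0,0,0,0.25],[0,0,0,0,0,0,0.3],[0,0,0,0,0,0,0.36],[0,0,0,0,0,0,0.43],[0,0,0,0,0,0,0.5],[0,0,0,0,0,0,0.5],[0,0,0,0,0,0,0.5],[0,0,0,-0.4,0,0,0.5],[0,0,0,-1,0,0,0.5],[0,0,0,-2,0,0,0.5],[0,0,0,-3,0,0,0.5],[0,0,0,-3,0,0,0.5],[0,0,0,-3,0,0,0.5],[0,0,0,-1,0,0,0.5],[0,0,0,0,0,0,0.5]]}}

```text
clock: 19.5
eef_pos: [643.2, 87.9, 223.5]
tcp_rot: [0.134, 1.567, 0.134]
contact_force: [0.2, 0.0, -0.0]
opening: 0.502
```

{"api": "jog_arm", "payload": {"series": [[0,0,0,0,0,-2,0.5],[0,0,0,0,0,-3,0.5],[0,0,0,0,0,-4,0.5],[0,0,0,0,0,-4,0.5],[0,0,0,0,0,-4,0.5],[0,0,0,0,0,-4,0.5],[0,0,0,0,0,-3,0.5],[0,0,0,0,0,-1,0.5],[0,0,0,0,0,0,0.5],[0,0,0,0,0,0,0.5],[0,0,0,0,0,0,0.5],[0,0,0,0,0,0,0.5],[0,0,0,0,0,0,0.5],[0,0,0,0,0,0,0.5],[0,0,0,0,0,0,0.5],[0,0,0,0,0,0,0.5],[0,0,0,0,0,0,0.5]]}}

```text
clock: 21.2
eef_pos: [392.2, 87.9, 221.3]
tcp_rot: [-0.06, 1.571, -0.06]
contact_force: [-0.7, 0.3, -0.5]
opening: 0.502
```

```bash
cat > chk.py <<'E'
from h import *
s=r.sense();print(s["clock"],s["eef_pos"],s["contact_force"])
for n in("scene","top"):
    p,d=r.grab_frame(n); cv2.imwrite(f"pics/f{n}_{s['clock']:.1f}.png",p[:,:,::-1])
    P=pt(n,d);z=P[...,2];m=(d>0)&(z>65)&(z<100)&(np.hypot(P[...,0]-642,P[...,1]-138)<70)
    print(n,"pan z",np.median(z[m]))
    for y in(88,137,189):
        m=(d>0)&(z>100)&(z<160)&(abs(P[...,0]-643)<25)&(abs(P[...,1]-y)<18); print(y,P[m].max(0).round(1),P[m].min(0).round(1))
    m=(d>0)&(z>60)&(z<100)&(np.hypot(P[...,0]-642,P[...,1]+122)<80)
    print("right pan z",np.median(z[m]), "slab top",np.median(z[(d>0)&(z>120)&(z<150)&(abs(P[...,0]-630)<25)&(abs(P[...,1]+122)<40)]))
E
python3 chk.py; ls pics
```

```text
21.2 [392.20693651  87.93423265 221.31141992] [-0.6509107   0.25276458 -0.5423572 ]
scene pan z 79.54495992186787
88 [651.3  99.6 122.2] [631.3  77.9 100.4]
137 [660.5 155.  147.9] [625.  119.1 100.2]
189 [656.3 204.  131.5] [630.5 176.9 100.1]
right pan z 79.91328556842171 slab top 139.3575808844779
top pan z 80.65448196840589
88 [649.   96.6 123.3] [640.2  78.5 106.7]
137 [656.9 153.1 150.3] [622.5 119.1 102. ]
189 [654.5 201.3 133.2] [628.1 174.6 100.2]
right pan z 80.80455747328841 slab top 140.18067746504698
c.png
c2.png
fscene_21.2.png
ftop_21.2.png
s1.png
s3.png
s4.png
s5.png
s6.png
scene0.png
scene2.png
top0.png
top2.png
```

View pics/fscene_21.2.png

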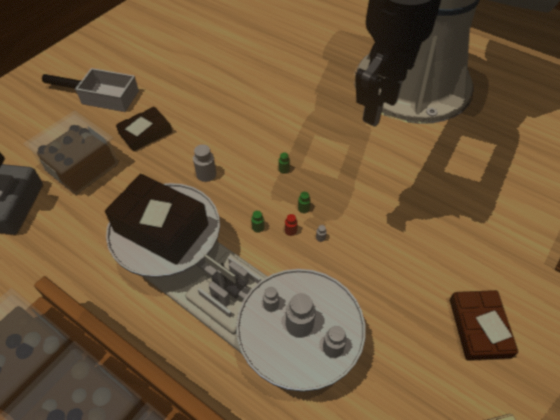

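{"api": "jog_arm", "payload": {"series": [[0,0,0,0,0,0,0.5],[0,0,0,0,0,0,0.5],[0,0,0,0,0,0,0.5],[0,0,0,0,0,0,0.5],[0,0,0,0,0,0,0.5],[0,0,0,0,0,0,0.5],[0,0,0,0,0,0,0.5],[0,0,0,0,0,0,0.5],[0,0,0,0,0,0,0.5],[0,0,0,0,0,0,0.5],[0,0,0,0,0,0,0.5],[0,0,0,0,0,0,0.5]]}}

```text
clock: 22.5
eef_pos: [392.2, 87.9, 221.3]
tcp_rot: [0.237, 1.571, 0.236]
contact_force: [0.2, 0.6, -0.2]
opening: 0.497
```

```bash
python3 chk.py
```

```text
22.5 [392.19398587  87.93289705 221.28132082] [ 0.24126153  0.5874808  -0.21090154]
scene pan z 79.54682213527673
88 [651.3  99.7 121.4] [630.9  77.8 100.2]
137 [660.2 155.  148.4] [624.9 119.2 100. ]
189 [656.3 204.1 132.4] [628.7 176.9 100.6]
right pan z 79.90513993656754 slab top 139.28682550452152
top pan z 80.54600958732397
88 [648.4  96.5 123.7] [641.2  78.5 107.6]
137 [657.1 153.  150. ] [622.9 119.1 101. ]
189 [653.9 201.4 134.4] [629.2 174.6 100.1]
right pan z 80.88024320676294 slab top 140.14121800584792
```

All three weights stand upright on the left pan at (271,298), (300,315) and (335,340). The look-alikes, the 50 g and the spare 500 g are where they were. Both pans are level and steady.

```bash
python3 -c "
from rig import r
print(r.sign_off())"
```

```text
the job is handed in; nothing more can be done
None
```

The job is done and handed in. The 200 g and 100 g weights now stand upright on the left pan, on either side of the 500 g weight, and the beam is level.

- **Level:** in the last two checks, 1.3 s apart, both pans were within about 0.4 mm of each other at 80 mm and held steady. The two cameras differ by about 1 mm in absolute height, which is within calibration.
- **Everything else:** the green and red look-alikes, the 50 g weight and the spare 500 g weight were not touched.
- **Arm and time:** the arm finished clear of everything at about 22.6 s. The highest wrist force I read was about 7 N, taken only at the end of each move.

No check failed.

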